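# Put the fork gauge away in the gauge cabinet

### The arm

A 6-joint arm with a two-finger parallel gripper is mounted at the origin on the work surface. World frame = base frame: x ahead of the robot, y to its left, z up, the work surface at z = 0. Lengths are in m, angles in rad, forces in N, time in s.
With the tool pointing down it reaches from about 0.375 to 0.75 m from the base axis. Payload 9 kg.
Tool frame: the origin (TCP) lies on the centre line of the jaws, within the pads' length; the fingertips stand 17 mm ahead of it and the grasp point (between the pads) lies 2 mm behind it; z points along the fingers, y is the direction in which the jaws open and shut (so a half turn about z gives the same grasp; the last joint's range is limited). The gripper opens to 85 mm and grips with 20 to 120 N. Pads are 22 mm wide; open, the fingers measure 114 mm over their backs; the gripper's body (76 mm by 85 mm) begins 54 mm behind the grasp point. The pads swing forward as they close: fully open they stand 13 mm farther back than shut.
Start: joints at [-1.327, 0.104, 0.097, 1.564, 0, 1.353], TCP at [0.267, -0.537, 0.248] pointing down, gripper open.
Joint ranges: [-2.99, 2.99], [-0.84, 1.86], [-1.1, 1.16], [-1.84, 2.11], [-1.51, 1.56], [-3.14, 3.14]. Speed limits (rad/s): [2.22, 2.22, 2.57, 3.14, 3.14, 3.14].

### API

Orientations are given as a unit quaternion [x, y, z, w].
In Python, from bench import telemetry, grab_frame, camera_model, workorder gives the robot as it stands.
- The arm moves only by the shell command python3 -m jog 'ROWS' [FORCE]. ROWS is a JSON object of lists of equal length, an entry for each row: "fingers": the finger opening in mm, from 0 to 85.4; "slide": the shift along the tool's x, y, z in mm, a list of three; "roll": the turn about the tool's z in rad. A call has exactly 8 rows; each row shifts and turns the commanded pose from where the row before left it, along the tool's axes as they then stand; what a row does not reach is not made up. A row lasts 1/12 s, in which the tool goes at most 41.7 mm and 7.16 degrees, less where a joint would pass 70% of its speed; a pose out of reach is approached as far as the arm can. A call is refused whole if a number of a shift passes 41.7 or a number of a turn 0.125, either way. A call with a gripper value outside its range is refused whole. The fingers move at their own pace and stop on an object; FORCE is the grip in N (left out, the last holds). Time passes only in rows, so rows that do not move let the fingers close, or fill a call up. It gives the time, the measured TCP pose, the force and the opening at its end, in the units of the state.
- telemetry.state(): the state, without advancing time (a new reading comes with each control period).
- grab_frame(name): name is "side" or "top" or "wrist"; returns (picture, depth): 400x640x3 uint8, red, green, blue; 400x640 float32, m along the optical axis (not along the pixel's ray), 0 where there is no reading.
- camera_model(name): a dict with "mtx" (3x3 intrinsics, pixels), "world_to_cam" (4x4, takes a point from world to camera coordinates); the wrist camera has in their place "hand_eye" (4x4, takes a point from camera to tool coordinates, whose origin is the TCP and whose axes are the flange's). Camera axes: x right, y up, looking along -z (the intrinsics and any distortion apply to the point x, -y, -z); pixel columns grow to the right and rows downward; lengths in m; the calibration is good to about 2 mm. A picture is of the moment at which its call begins: read the wrist's pose just before it. camera_model takes no time and is no camera call.
- workorder.close_job(): hands the job in, once; it reports no verdict.
The state is a dict: "time": time; "joint_pos": joint angles; "qvel": joint speeds; "joint_torque": joint torques, N m; "tcp_pos": TCP position; "ee_rot": TCP orientation; "contact_force": force on the tool from outside, world axes, zero at the start; "wrist_torque": the same for the moment, N m; "gripper_width": finger opening in m.
Only numpy, scipy, OpenCV 4.12 (cv2) and the standard library are available. Lean on these libraries where they do the work, as an engineer would, in place of code of your own. Each camera call takes 0.05 s, during which the arm holds its last target.

### The job

Slide the clear cover of the grey gauge cabinet fully open, take the fork-shaped gauge (the one with two prongs at its lower end) out of the wooden stand, lower it through the cabinet's opening and hang it by its eye on the hook inside, then slide the cover fully shut over it. Neither the gauge nor the robot may touch the aluminium frame around the opening at any time. Leave the other two gauges standing in the stand, and do not disturb the loupe, the camera and the caliper.

Things in the scene. Friction and masses are not known exactly. Their poses are not given: they have to be found in the camera images.
- cabinet: Grey steel gauge cabinet, fixed box 200 (its x) by 320 (its y) by 150 mm high, turned up to 12 degrees. Origin: centre of its underside, on the table; z up. Its top has one opening, x -85 to +85 mm by y -130 to -30 mm (centre y = -80); the rest of the top, on its +y side, is closed deck. Inner floor 6 mm up. Clear window in its +x wall.
- frame: The flat aluminium frame round the cabinet's opening, 15 to 30 mm wide and 10 mm thick, its upper face 150 mm above the cabinet's underside, inner edges as given for the opening. Fixed to the cabinet, same origin and axes as the cabinet. Not to be touched (1 N is already too much).
- hook: Steel hook fixed in the cabinet, same axes. Origin: the cabinet's (0, -80 mm), at underside level. A 106 mm high post, near face at x = +42 mm, carries a level round peg, 8 mm diameter, axis 100 mm up, pointing to -x and ending at x = -24 mm in an upturned tip, top 113 mm up. Bring the gauge down on the -x side of the tip, move it along +x so the eye passes over the tip, lower it on to the peg.
- hook_seat (a point): Point on the top of the peg midway between the tip and the post, 104 mm above the cabinet's underside; 12 mm to +x of the hook's origin. Axes as the cabinet's. A hung gauge's eye_top point lies here, give or take 20 mm along the peg.
- cover (a joint): Position of the clear plastic cover, m: 0 shut, 0.125 fully open (end stop), growing as it slides along the cabinet's +y. Starts at 0 to 0.03. It stays where left; about 2 N slides it. The cover is a plate 188 by 116 by 5 mm, 152 to 157 mm above the cabinet's underside; the opening is clear of it from 0.11 on.
- cover_grip (a point): Grip point of the cover's handle, moving with the cover: an upright black fin in the cover's middle, 50 mm long along the cabinet's x, 14 mm thick along its y, 34 mm high from the cover's upper face. The point is inside the fin, 22 mm above that face, 12 mm below the fin's top. Cabinet's axes. Shut, it is at the cabinet's (0, -80 mm), 179 mm up.
- stand: Fixed wooden block, 60 (its x) by 270 (its y) by 30 mm high, with three slots 12 mm deep, 13 by 69 mm (the long way along its y), at y = -90, 0 and +90 mm, one upright gauge in each, in any order. Origin: centre of its underside.
- fork_gauge: The gauge to hang: flat steel, 10 mm thick (x), 66 wide (y), 125 tall (z up), 0.2-0.4 kg, in a stand slot, faces along the stand's x. Origin: centre of lower edge. From below: two prongs 16 mm wide, 34 mm gap, to 44 mm; bridge to 55; eye (hole along x) 30 wide, 55 to 89, between side bars, 50 over all; crossbar 50 wide to 101; black tab 30 wide to 125. Grip tab across its 10 mm thickness.
- eye_top (a point): Middle of the eye's upper edge, on the gauge's mid-plane, 89 mm above the fork gauge's lower edge, 36 mm below its top. Axes as the fork gauge's. Hung, this edge rests on the peg and the gauge's top is 140 mm above the cabinet's underside, below the cover.
- plate_gauge: Bystander gauge, as the fork gauge but with a plain solid rectangle, 66 mm wide, as its lower 55 mm. Same origin and axes.
- tongue_gauge: Bystander gauge, as the fork gauge but with one 26 mm wide tongue in the middle as its lower 44 mm. Same origin and axes.
- loupe: Bystander: small black round loupe standing between cabinet and stand, 36 mm diameter, 45 mm high. Origin: centre of its underside.
- camera: Bystander: black compact camera lying on its back, 62 by 105 by 26 mm. Origin: centre of its underside.
- caliper: Bystander: steel caliper lying flat, 200 by 80 by 10 mm. Origin: on the table, mid-length of its bar.
Not all that is in view belongs to the job. Leave any blue look-alike of the fork_gauge alone.

How it is judged:
On the way, in this order (a step that is already met when the one before it is completed fails the run):
1. the cover is slid fully open (value of joint cover above 0.112 m), for 0.2 s.
2. the fork gauge is lifted clear of the stand (height (world z) of fork_gauge above 0.06 m), for 0.1 s.
3. the fork gauge hangs on the hook, released, with the cover still open (x of eye_top in the frame of hook_seat between -0.03 and 0.03 m and y of eye_top in the frame of hook_seat between -0.011 and 0.011 m and z of eye_top in the frame of hook_seat between -0.005 and 0.005 m and angle between fork_gauge's own z axis and vertical below 0.15 rad and contact force between fork_gauge and hook above 0.8 N and contact force between fork_gauge and the fingers below 0.1 N and value of joint cover above 0.1 m), for 0.2 s.
At the end, for the whole second after the job is handed in: The fork gauge hangs still and released on the hook: eye's upper edge on the peg (within 30 mm along, 11 mm across, 5 mm in height of the seat point), upright within 8 degrees; cover shut to within 6 mm; the other two gauges within 20 mm of where they were (x of eye_top in the frame of hook_seat between -0.03 and 0.03 m and y of eye_top in the frame of hook_seat between -0.011 and 0.011 m and z of eye_top in the frame of hook_seat between -0.005 and 0.005 m and angle between fork_gauge's own z axis and vertical below 0.15 rad and contact force between fork_gauge and hook above 0.8 N and contact force between fork_gauge and the fingers below 0.1 N and value of joint cover below 0.006 m and linear speed of fork_gauge below 0.03 m/s and distance of each of plate_gauge, tongue_gauge from where it was at the start of the episode below 0.02 m); the robot touches nothing.
It fails at once if the gauge or the robot touches the frame round the opening (over 1 N) (contact force between frame and fork_gauge above 1 N or contact force between frame and the fingers above 1 N or contact force between frame and the arm above 1 N).
It fails at once if one of the other gauges is moved by over 20 mm (distance of any of plate_gauge, tongue_gauge from where it was at the start of the episode above 0.02 m).
It fails at once if the loupe, camera or caliper is moved by over 30 mm (distance of any of loupe, camera, caliper from where it was at the start of the episode above 0.03 m).
It also fails if it takes over 70 s, if anything falls off the work surface, if the arm or the gripper's body presses on something with over 40 N, if the wrist force passes 120 N, or if a joint passes its speed limit or range.

## Working session

There is one attempt and no reset: what is moved stays moved. The work goes in short steps, Python scripts to look and compute and a shell command to move; the robot and the scene stay as the last step left them, time stands still between calls to the robot, and variables do not carry over. Pictures are saved under pics/ and viewed, and the job is handed in when it is done.

```bash
ls; mkdir -p pics; cat > h.py <<'E'
import numpy as np, cv2
from bench import telemetry, grab_frame, camera_model, workorder
from scipy.spatial.transform import Rotation as R
def tool():
    s=telemetry.state(); T=np.eye(4); T[:3,:3]=R.from_quat(s['ee_rot']).as_matrix(); T[:3,3]=s['tcp_pos']; return T
def w2c(name,T=None):
    m=camera_model(name)
    if name=='wrist': return np.linalg.inv((tool() if T is None else T)@np.array(m['hand_eye']))
    return np.array(m['world_to_cam'])
def ray(name,uv,W):
    m=camera_model(name); K=np.array(m['mtx']); d=m.get('dist') or m.get('distortion')
    uv=np.array(uv,float).reshape(-1,1,2)
    p=cv2.undistortPoints(uv,K,None if d is None else np.array(d)).reshape(-1,2)
    d=np.c_[p[:,0],-p[:,1],-np.ones(len(p))]; C=np.linalg.inv(W)
    return C[:3,3], d@C[:3,:3].T
def onplane(name,uv,z,W):
    o,d=ray(name,uv,W); return o+d*((z-o[2])/d[:,2])[:,None]
def cloud(name,depth,W):
    v,u=np.mgrid[0:400,0:640]; o,d=ray(name,np.c_[u.ravel(),v.ravel()],W)
    P=o+d*depth.reshape(-1,1); P[depth.ravel()==0]=np.nan
    return P.reshape(400,640,3)
def shot(name,tag):
    W=w2c(name); p,d=grab_frame(name); cv2.imwrite(f'pics/{tag}.png',p[:,:,::-1]); np.savez(f'pics/{tag}.npz',p=p,d=d,W=W); return p,d,W
E
python3 - <<'E'
from h import *
print(telemetry.state())
for n in ['top','side','wrist']:
    print(n,{k:np.round(v,3).tolist() if not isinstance(v,str) else v for k,v in camera_model(n).items()}); shot(n,n+'0')
E
```

```text
pics
{'time': 0.0, 'joint_pos': array([-1.32668632e+00,  1.04701847e-01,  9.64571271e-02,  1.56392292e+00,
       -1.04850782e-05,  1.35308450e+00]), 'qvel': array([-0.00129932, -0.00025005, -0.00097093, -0.00043505,  0.00083753,
        0.00175025]), 'joint_torque': array([-7.79953116e-04, -5.56938851e+01,  5.03641069e+01,  1.70106499e-02,
       -4.81125990e-04, -1.74484154e-05]), 'tcp_pos': array([ 0.26726679, -0.53682227,  0.24751415]), 'ee_rot': array([ 9.73458092e-01,  2.28864311e-01, -1.42918600e-05, -6.85527470e-04]), 'contact_force': array([-0.19090508, -0.0552147 , -0.1991247 ]), 'wrist_torque': array([-0.00567297, -0.0170204 ,  0.00102575]), 'gripper_width': 0.08521469582266562}
top {'mtx': [[368.954, 0.0, 321.407], [0.0, 368.954, 201.988], [0.0, 0.0, 1.0]], 'world_to_cam': [[0.026, -1.0, -0.004, 0.027], [0.982, 0.025, 0.189, -0.634], [-0.189, -0.009, 0.982, -0.81], [0.0, 0.0, 0.0, 1.0]]}
side {'mtx': [[476.96, 0.0, 311.45], [0.0, 476.96, 196.035], [0.0, 0.0, 1.0]], 'world_to_cam': [[-0.868, -0.496, 0.005, 0.547], [0.255, -0.436, 0.863, -0.242], [-0.426, 0.751, 0.505, -1.089], [0.0, 0.0, 0.0, 1.0]]}
wrist {'mtx': [[347.384, 0.0, 323.189], [0.0, 347.384, 198.257], [0.0, 0.0, 1.0]], 'hand_eye': [[0.002, 0.956, 0.295, 0.074], [1.0, -0.002, -0.001, -0.0], [-0.0, 0.295, -0.956, -0.126], [0.0, 0.0, 0.0, 1.0]]}
```

View pics/top0.png

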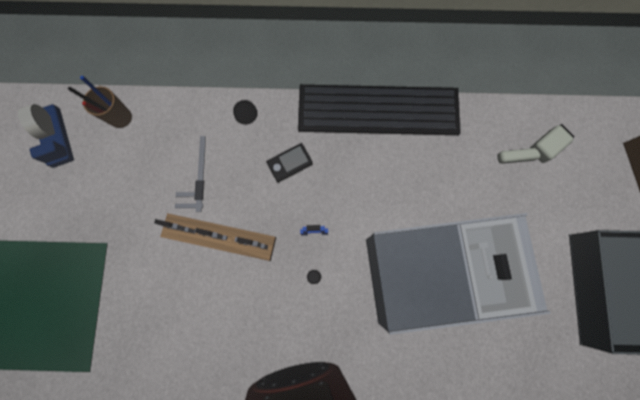

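View pics/side0.png

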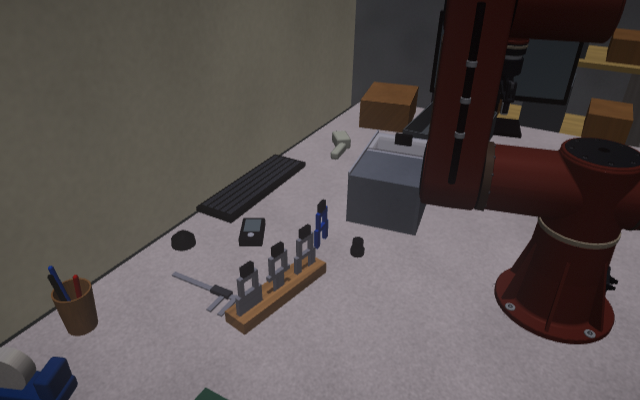

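View pics/wrist0.png

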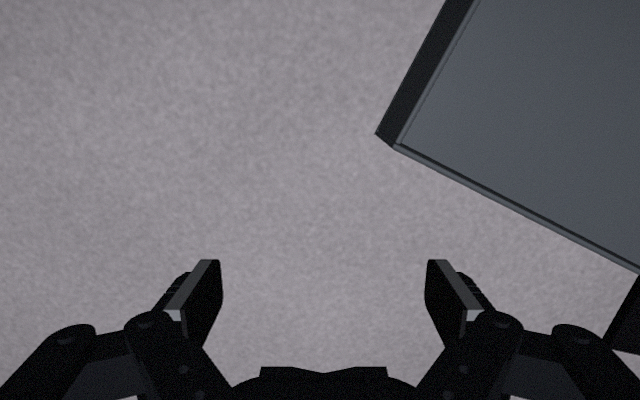

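```bash
python3 - <<'E'
from h import *
z=np.load('pics/side0.npz'); a=z['p'][190:340,210:350,::-1]; a=cv2.resize(a,None,fx=4,fy=4,interpolation=cv2.INTER_CUBIC)
cv2.imwrite('pics/z1.png',cv2.convertScaleAbs(a,alpha=1.6))
t=np.load('pics/top0.npz'); a=t['p'][200:340,355:555,::-1]; cv2.imwrite('pics/z2.png',cv2.convertScaleAbs(cv2.resize(a,None,fx=4,fy=4,interpolation=cv2.INTER_CUBIC),alpha=1.6))
a=t['p'][205:270,145:335,::-1]; cv2.imwrite('pics/z3.png',cv2.convertScaleAbs(cv2.resize(a,None,fx=4,fy=4,interpolation=cv2.INTER_CUBIC),alpha=1.6))
E
```

```text
(no output)
```

View pics/z1.png

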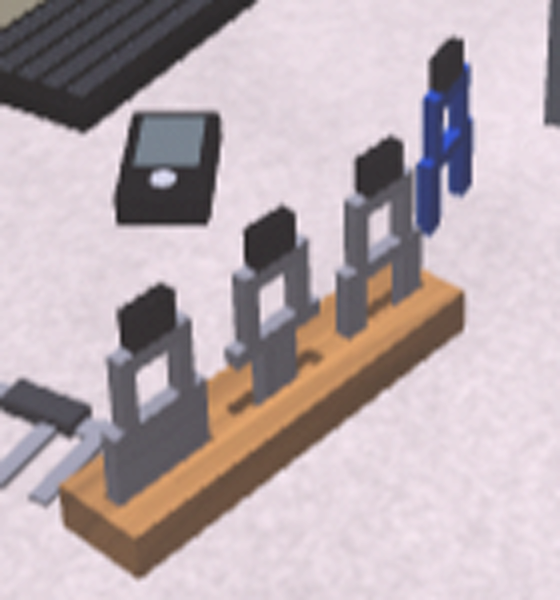

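View pics/z2.png

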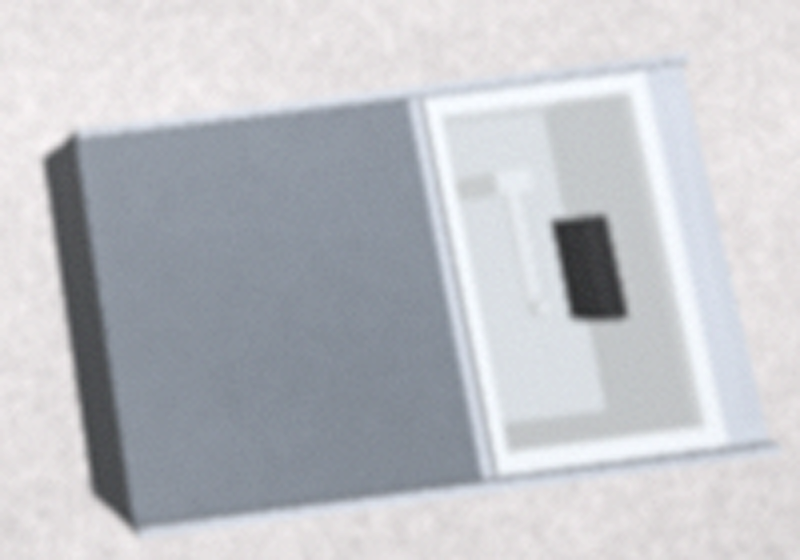

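View pics/z3.png

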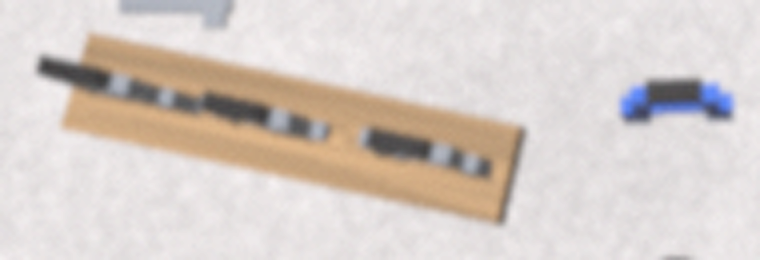

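```bash
python3 - <<'E'
from h import *
t=np.load('pics/top0.npz'); P=cloud('top',t['d'],t['W']); z=P[...,2]
reg=np.zeros((400,640),bool); reg[200:340,355:555]=1
zz=z[reg]; h,e=np.histogram(zz[np.isfinite(zz)],bins=np.arange(-.02,.22,.01)); print(list(zip(np.round(e,2),h)))
m=reg&(z>.14)&(z<.17); 
def rect(m,s):
    X=(P[m][:,:2]*1000).astype(np.float32); r=cv2.minAreaRect(X); print(s,m.sum(),r, np.median(P[m][:,2]))
    print(cv2.boxPoints(r).round(1).tolist())
rect(m,'cab')
m2=reg&(z>.18); rect(m2,'fin')
g=t['p'].astype(int); mb=reg&(g.max(2)<60)&(z>.16); rect(mb,'finblack')
# edge-based corners
uv=np.array([[80,132],[140,527],[775,442],[685,62]])/4+[355,200]
print('top corners',(onplane('top',uv,.150,t['W'])*1000).round(1).tolist())
uv=np.array([[428,98],[643,72],[728,438],[498,475]])/4+[355,200]
print('frame outer',(onplane('top',uv,.150,t['W'])*1000).round(1).tolist())
uv=np.array([[442,115],[630,95],[705,425],[510,452]])/4+[355,200]
print('frame inner',(onplane('top',uv,.150,t['W'])*1000).round(1).tolist())
# stand
reg=np.zeros((400,640),bool); reg[205:270,145:285]=1
hsv=cv2.cvtColor(t['p'],cv2.COLOR_RGB2HSV); mw=reg&(hsv[...,0]<25)&(hsv[...,1]>70)&(z>.02)&(z<.045)
rect(mw,'stand')
mg=reg&(z>.06); rect(mg,'gauges')
q=P[reg&(z>.115)]; print(q.shape, (q[::5]*1000).round(0).tolist())
E
```

```text
[(np.float64(-0.02), np.int64(0)), (np.float64(-0.01), np.int64(2432)), (np.float64(0.0), np.int64(8535)), (np.float64(0.01), np.int64(49)), (np.float64(0.02), np.int64(47)), (np.float64(0.03), np.int64(51)), (np.float64(0.04), np.int64(46)), (np.float64(0.05), np.int64(51)), (np.float64(0.06), np.int64(56)), (np.float64(0.07), np.int64(55)), (np.float64(0.08), np.int64(56)), (np.float64(0.09), np.int64(61)), (np.float64(0.1), np.int64(62)), (np.float64(0.11), np.int64(63)), (np.float64(0.12), np.int64(71)), (np.float64(0.13), np.int64(65)), (np.float64(0.14), np.int64(1687)), (np.float64(0.15), np.int64(13229)), (np.float64(0.16), np.int64(938)), (np.float64(0.17), np.int64(63)), (np.float64(0.18), np.int64(76)), (np.float64(0.19), np.int64(178)), (np.float64(0.2), np.int64(0))]
cab 15854 ((480.1732177734375, -241.01466369628906), (202.45338439941406, 322.5155334472656), 8.715113639831543) 0.15243458329218074
[[355.70001220703125, -97.0], [404.5, -415.70001220703125], [604.7000122070312, -385.1000061035156], [555.7999877929688, -66.30000305175781]]
fin 254 ((491.84661865234375, -317
[... 2327 characters left out ...]
0, 145.0], [547.0, 274.0, 123.0], [545.0, 292.0, 121.0], [544.0, 278.0, 132.0], [546.0, 271.0, 121.0], [543.0, 277.0, 119.0], [544.0, 268.0, 115.0], [542.0, 224.0, 122.0], [538.0, 217.0, 144.0], [538.0, 206.0, 146.0], [536.0, 215.0, 144.0], [536.0, 204.0, 145.0], [536.0, 224.0, 121.0], [534.0, 208.0, 143.0], [535.0, 198.0, 144.0], [535.0, 187.0, 144.0], [532.0, 212.0, 144.0], [532.0, 202.0, 145.0], [533.0, 191.0, 146.0], [535.0, 186.0, 119.0], [530.0, 208.0, 143.0], [530.0, 197.0, 145.0], [531.0, 189.0, 137.0], [533.0, 181.0, 118.0], [528.0, 201.0, 145.0], [529.0, 191.0, 143.0], [531.0, 185.0, 120.0], [527.0, 198.0, 132.0], [528.0, 189.0, 123.0], [529.0, 179.0, 120.0], [526.0, 183.0, 120.0]]
```

```bash
cat >> h.py <<'E'
def to(xyz,yaw=None):
    """print shift in tool axes (mm) & roll to reach xyz(mm) from measured pose"""
    T=tool(); d=T[:3,:3].T@(np.array(xyz)/1000-T[:3,3])*1000
    y=np.arctan2(T[1,0],T[0,0]); s=telemetry.state()
    print('t',round(float(s['time']),2),'tcp',(T[:3,3]*1000).round(1),'yaw',round(np.degrees(y),2),'F',s['contact_force'].round(1),'w',round(s['gripper_width']*1000,1),'j',s['joint_pos'].round(2))
    print('shift',d.round(1),'roll',None if yaw is None else round(-float((np.radians(yaw)-y+np.pi)%(2*np.pi)-np.pi),3))
E
python3 -m jog '{"fingers":[50,50,50,50,50,50,50,50],"slide":[[0,0,0],[0,0,0],[0,0,0],[0,0,0],[0,0,0],[0,0,0],[0,0,0],[0,0,0]],"roll":[0.1,0.1,0.11,0,0,0,0,0]}' 40; python3 -c "
from h import *
to([492,-317,245],8.7)"
```

```text
time: 0.82
tcp_pos: [0.2674, -0.5372, 0.2483]
ee_rot: [0.997, 0.077, 0.0, 0.0]
contact_force: [-0.4, -0.1, 0.9]
gripper_width: 0.0499
t 0.82 tcp [ 267.4 -537.2  248.3] yaw 8.79 F [-0.4 -0.1  0.9] w 49.9 j [-1.33  0.1   0.1   1.56  0.    1.66]
shift [ 255.7 -183.3    3.3] roll 0.002
```

```bash
python3 -m jog '{"fingers":[50,50,50,50,50,50,50,50],"slide":[[20,-14,0],[25,-18,0],[25,-18,0],[25,-18,0],[25,-18,0],[25,-18,0],[25,-18,0],[20,-14,0]],"roll":[0,0,0,0,0,0,0,0]}'; python3 -c "
from h import *
to([492,-317,245],8.7)"
```

```text
time: 1.48
tcp_pos: [0.436, -0.3723, 0.2485]
ee_rot: [0.997, 0.077, 0.0, 0.0]
contact_force: [0.6, 0.8, 0.5]
gripper_width: 0.05
t 1.48 tcp [ 436.  -372.3  248.5] yaw 8.81 F [0.6 0.8 0.5] w 50.0 j [-0.93  0.02  0.01  1.56  0.    2.05]
shift [ 63.9 -46.    3.5] roll 0.002
```

```bash
python3 -m jog '{"fingers":[50,50,50,50,50,50,50,50],"slide":[[16,-11,0],[20,-14,0],[18,-14,0],[5,-4,0],[0,0,0],[0,0,0],[0,0,0],[0,0,0]],"roll":[0,0,0,0,0,0,0,0]}'; python3 -c "
from h import *
to([492,-317,183],8.7)
shot('wrist','w1')"
```

```text
time: 2.15
tcp_pos: [0.4857, -0.3235, 0.2483]
ee_rot: [0.997, 0.075, -0.0, 0.0]
contact_force: [-0.1, -2.0, -0.7]
gripper_width: 0.0499
t 2.15 tcp [ 485.7 -323.5  248.3] yaw 8.63 F [-0.1 -2.  -0.7] w 49.9 j [-0.81  0.05  0.04  1.56 -0.    2.18]
shift [ 7.2 -5.5 65.3] roll -0.001
```

View pics/w1.png

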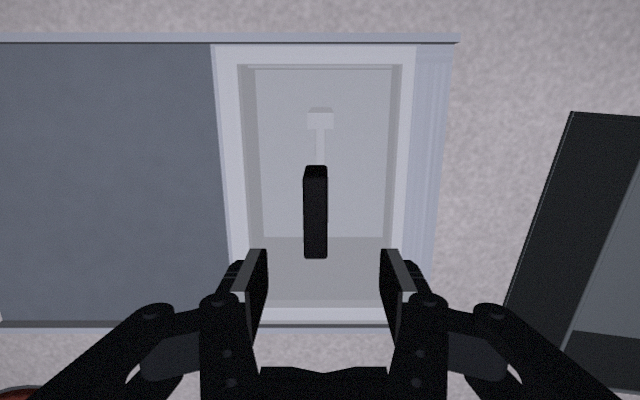

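```bash
python3 - <<'E'
from h import *
t=np.load('pics/w1.npz'); W=t['W']; P=cloud('wrist',t['d'],W); g=t['p'].astype(int)
z=P[...,2]
reg=np.zeros((400,640),bool); reg[150:262,290:345]=1
m=reg&(g.max(2)<45)&(z>.184)&(z<.2)
X=(P[m][:,:2]*1000).astype(np.float32); r=cv2.minAreaRect(X); print(m.sum(),r,np.median(P[m][:,2]))
ys,xs=np.where(m); print(xs.min(),xs.max(),ys.min(),ys.max())
reg[:]=0; reg[40:330,:150]=1; m=reg&(z>.13)&(z<.18); print('deck z',np.median(z[m]))
c,s=np.cos(np.radians(8.7)),np.sin(np.radians(8.7)); Rc=np.array([[c,-s],[s,c]])
for nm,uv,zz in [('frame inner UL,UR',[[238,66],[401,66]],.15),('frame inner edges row180',[[231,180],[406,180],],.15),('deck far edge',[[20,42],[440,42]],.157),('fin btm L/R',[[303,258],[327,258]],.191)]:
    Q=onplane('wrist',uv,zz,W)*1000; print(nm,Q.round(1).tolist(), ((Q[:,:2]-[480.2,-241])@Rc).round(1).tolist())
E
```

```text
1953 ((491.1448974609375, -318.0784912109375), (48.935672760009766, 13.063276290893555), 8.826395034790039) 0.19096694249030394
303 326 174 257
deck z 0.15001614186054799
frame inner UL,UR [[565.9, -259.6, 150.0], [580.9, -356.8, 150.0]] [[81.9, -31.3], [82.0, -129.7]]
frame inner edges row180 [[494.4, -260.7, 150.0], [512.0, -375.5, 150.0]] [[11.0, -21.6], [11.1, -137.8]]
deck far edge [[559.6, -136.7, 157.0], [596.2, -374.8, 157.0]] [[94.2, 91.1], [94.4, -149.8]]
fin btm L/R [[465.9, -315.1, 191.0], [468.0, -328.9, 191.0]] [[-25.3, -71.0], [-25.3, -85.0]]
```

```bash
python3 -m jog '{"fingers":[50,50,50,50,50,50,40,30],"slide":[[6,-5.5,0],[0,0,12],[0,0,14],[0,0,14],[0,0,14],[0,0,12],[0,0,0],[0,0,0]],"roll":[0,0,0,0,0,0,0,0]}'; python3 -c "
from h import *
to([491.5,-317.5,183],8.7)"
```

```text
time: 2.87
tcp_pos: [0.4911, -0.3158, 0.1815]
ee_rot: [0.997, 0.076, -0.0, -0.001]
contact_force: [-0.4, 0.3, -0.6]
gripper_width: 0.03
t 2.87 tcp [ 491.1 -315.8  181.5] yaw 8.7 F [-0.4  0.3 -0.6] w 30.0 j [-0.8   0.05 -0.08  1.44 -0.    2.19]
shift [ 0.1  1.7 -1.6] roll -0.0
```

```bash
python3 -m jog '{"fingers":[8,8,8,8,8,8,8,8],"slide":[[0,1.5,0],[0,0,0],[0,0,0],[0,0,0],[0,0,0],[0,0,0],[0,0,0],[0,0,0]],"roll":[0,0,0,0,0,0,0,0]}' 25; python3 -c "
from h import *
to([491.5-0.152*122.5,-317.5+.988*122.5,181.5],8.7)"
```

```text
time: 3.53
tcp_pos: [0.492, -0.3182, 0.1832]
ee_rot: [0.997, 0.076, 0.0, 0.001]
contact_force: [0.5, -0.8, 6.4]
gripper_width: 0.0136
t 3.53 tcp [ 492.  -318.2  183.2] yaw 8.68 F [ 0.5 -0.8  6.4] w 13.6 j [-0.8   0.06 -0.07  1.44 -0.    2.19]
shift [  -0.5 -123.2    1.5] roll -0.0
```

```bash
python3 -m jog '{"fingers":[8,8,8,8,8,8,8,8],"slide":[[0,-15,0],[0,-20,0],[0,-20,0],[0,-20,0],[0,-20,0],[0,-18,0],[0,-8,0],[0,0,0]],"roll":[0,0,0,0,0,0,0,0]}' 25; python3 -c "
from h import *
to([491.5-0.152*122.5,-317.5+.988*122.5,181.5],8.7)"
```

```text
time: 4.2
tcp_pos: [0.4737, -0.1972, 0.1832]
ee_rot: [0.997, 0.076, 0.001, 0.001]
contact_force: [-0.3, 0.7, 8.2]
gripper_width: 0.0134
t 4.2 tcp [ 473.7 -197.2  183.2] yaw 8.77 F [-0.3  0.7  8.2] w 13.4 j [-0.65 -0.17 -0.29  1.45 -0.    2.34]
shift [-0.7 -0.9  1.7] roll 0.001
```

```bash
python3 -m jog '{"fingers":[8,8,8,8,8,8,8,8],"slide":[[0,-1,0],[0,-1,0],[0,0,0],[0,0,0],[0,0,0],[0,0,0],[0,0,0],[0,0,0]],"roll":[0,0,0,0,0,0,0,0]}' 25; python3 -c "
from h import *
to([491.5-0.152*122.5,-317.5+.988*122.5,181.5],8.7)"
```

```text
time: 4.87
tcp_pos: [0.4737, -0.1968, 0.1832]
ee_rot: [0.997, 0.076, 0.001, 0.0]
contact_force: [-0.6, 1.1, 8.4]
gripper_width: 0.0135
t 4.87 tcp [ 473.7 -196.8  183.2] yaw 8.69 F [-0.6  1.1  8.4] w 13.5 j [-0.65 -0.17 -0.29  1.45  0.    2.34]
shift [-0.7 -0.5  1.7] roll -0.0
```

```bash
python3 -m jog '{"fingers":[50,50,50,50,50,50,50,50],"slide":[[0,0,0],[0,0,0],[0,0,0],[0,0,-15],[0,0,-20],[0,0,-20],[0,0,-20],[0,0,-10]],"roll":[0,0,0,0,0,0,0,0]}' 25; python3 -m jog '{"fingers":[50,50,50,50,50,50,50,50],"slide":[[-5,20,0],[-10,25,0],[-10,25,0],[-10,25,0],[-5,20,0],[0,7,0],[0,0,0],[0,0,0]],"roll":[0,0,0,0,0,0,0,0]}' 25;  python3 -c "
from h import *
to([491.5-0.152*122.5,-317.5+.988*122.5,181.5],8.7)
shot('wrist','w2');shot('top','t2')"
```

```text
time: 5.53
tcp_pos: [0.4735, -0.1965, 0.2693]
ee_rot: [0.997, 0.076, 0.001, 0.001]
contact_force: [0.2, -0.1, -0.2]
gripper_width: 0.05
time: 6.2
tcp_pos: [0.452, -0.3223, 0.2667]
ee_rot: [0.997, 0.076, -0.0, -0.001]
contact_force: [0.2, 0.8, 0.2]
gripper_width: 0.0501
t 6.2 tcp [ 452.  -322.3  266.7] yaw 8.68 F [0.2 0.8 0.2] w 50.1 j [-0.86 -0.03 -0.    1.6   0.    2.13]
shift [  39.6 -121.1   85.3] roll -0.0
```

View pics/w2.png

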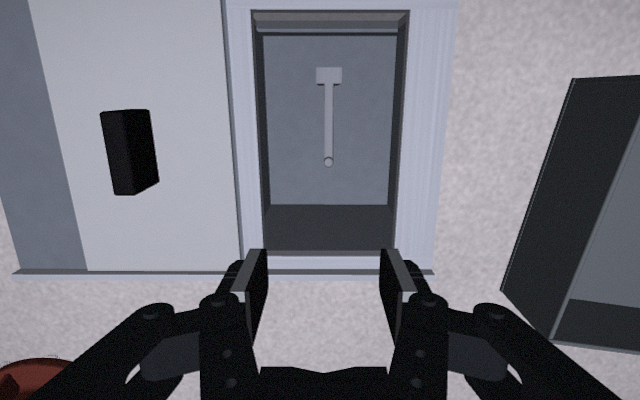

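View pics/t2.png

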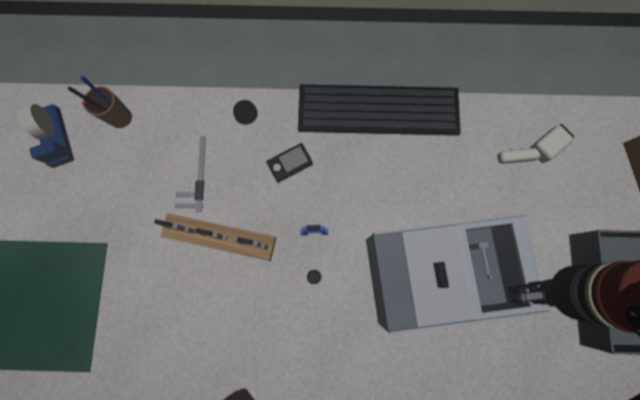

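```bash
python3 - <<'E'
from h import *
t=np.load('pics/w2.npz'); a=t['p'][0:270,220:440,::-1]; cv2.imwrite('pics/z4.png',cv2.convertScaleAbs(cv2.resize(a,(660,540*3//2*660//660),interpolation=cv2.INTER_CUBIC)[:600],alpha=1.5))
P=cloud('wrist',t['d'],t['W']); z=P[...,2]
c,s=np.cos(np.radians(8.7)),np.sin(np.radians(8.7)); Rc=np.array([[c,-s],[s,c]])
for nm,lo,hi in [('peg',.085,.116)]:
    reg=np.zeros((400,640),bool); reg[50:175,295:360]=1
    m=reg&(z>lo)&(z<hi); Q=(P[m][:,:2]*1000-[480.2,-241])@Rc; print(nm,m.sum(),Q.min(0),Q.max(0),np.median(z[m]))
    mm=m.copy(); mm[:90]=0; Q=(P[mm][:,:2]*1000-[480.2,-241])@Rc; print('peg only',Q.min(0),Q.max(0),np.percentile(Q[:,1],[5,50,95]), np.polyfit(Q[:,0],Q[:,1],1))
# frame edges on z=.15
def f(nm,uv,zz): 
    Q=onplane('wrist',uv,zz,t['W'])*1000; print(nm,Q[:,:2].round(1).tolist(),((Q[:,:2]-[480.2,-241])@Rc).round(1).tolist())
f('tip',[[328,160]],.113); f('posttop',[[316,68],[342,68],[342,83],[316,83]],.106)
b=z>0.14; 
for row in (60,120,180,220):
    x=[c for c in range(225,430) if z[row,c]<.13 and z[row,c]>-.1]; f('row%d'%row,[[x[0]-.5,row],[x[-1]+.5,row]],.15)
for col in (290,320,350,):
    y=[r for r in range(0,262) if -.1<z[r,col]<.13]; f('col%d'%col,[[col,y[0]-.5],[col,y[-1]+.5]],.15)
E
```

```text
peg 1259 [-25.38403769 -90.11883146] [ 52.18887774 -70.52170733] 0.10427233005475417
peg only [-25.38403769 -84.58822379] [ 35.16276778 -76.82770839] [-84.25273323 -80.27861284 -76.89600607] [ 2.71216254e-03 -8.05582000e+01]
tip [[473.3, -323.2]] [[-19.3, -80.2]]
posttop [[541.7, -303.0], [544.7, -322.9], [533.9, -324.7], [530.8, -304.6]] [[51.4, -70.6], [51.4, -90.7], [40.4, -90.9], [40.4, -70.5]]
row60 [[538.0, -264.7], [552.7, -359.8]] [[53.6, -32.2], [53.7, -128.4]]
row120 [[500.3, -270.4], [515.0, -365.5]] [[15.4, -32.1], [15.6, -128.3]]
row180 [[458.6, -276.7], [473.3, -371.8]] [[-26.8, -32.0], [-26.6, -128.2]]
row220 [[428.4, -282.0], [443.1, -376.9]] [[-57.4, -32.7], [-57.3, -128.7]]
col290 [[569.0, -283.4], [406.5, -303.9]] [[81.3, -55.3], [-82.3, -51.0]]
col320 [[571.8, -302.0], [410.1, -326.6]] [[81.4, -74.1], [-82.3, -74.0]]
col350 [[574.7, -320.5], [413.6, -349.2]] [[81.4, -92.9], [-82.2, -96.9]]
```

View pics/z4.png

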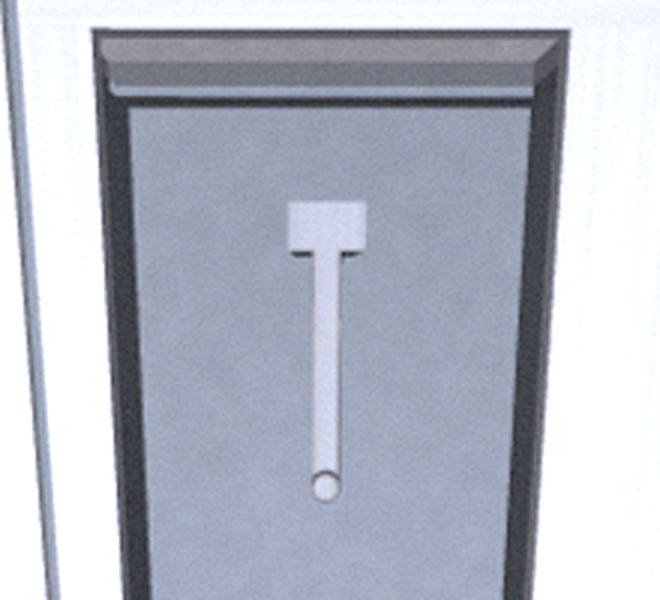

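```bash
python3 -m jog '{"fingers":[50,50,50,50,50,50,50,50],"slide":[[0,0,0],[0,0,0],[0,0,0],[0,0,0],[0,0,0],[0,0,0],[0,0,0],[0,0,0]],"roll":[-0.12,-0.12,-0.12,-0.12,-0.12,-0.12,-0.12,-0.12]}' 25; python3 -m jog '{"fingers":[50,50,50,50,50,50,50,50],"slide":[[0,0,0],[0,0,0],[0,0,0],[0,0,0],[0,0,0],[0,0,0],[0,0,0],[0,0,0]],"roll":[-0.12,-0.12,-0.03,0,0,0,0,0]}' 25;  python3 -c "
from h import *
to([532,202,260],79.25)"
```

```text
time: 6.97
tcp_pos: [0.4525, -0.3215, 0.2675]
ee_rot: [0.847, 0.531, 0.0, 0.0]
contact_force: [-0.1, -0.6, 0.3]
gripper_width: 0.0498
time: 7.63
tcp_pos: [0.4521, -0.3226, 0.2673]
ee_rot: [0.771, 0.637, -0.0, 0.0]
contact_force: [0.0, 0.3, 0.5]
gripper_width: 0.0499
t 7.63 tcp [ 452.1 -322.6  267.3] yaw 79.15 F [0.  0.3 0.5] w 49.9 j [-0.86 -0.03 -0.    1.6  -0.    0.9 ]
shift [530.3 -20.4   7.3] roll -0.002
```

```bash
python3 -m jog '{"fingers":[50,50,50,50,50,50,50,50],"slide":[[20,-1,0],[33,-1,0],[33,-1,0],[33,-1,0],[33,-1,0],[33,-1,0],[33,-1,0],[33,-1,0]],"roll":[0,0,0,0,0,0,0,0]}' 25; python3 -m jog '{"fingers":[50,50,50,50,50,50,50,50],"slide":[[33,-1,0],[33,-1,0],[33,-1,0],[33,-1,0],[33,-1,0],[33,-1,0],[25,-1,0],[10,0,0]],"roll":[0,0,0,0,0,0,0,0]}' 25;  python3 -c "
from h import *
to([532,202,260],79.25)"
```

```text
time: 8.3
tcp_pos: [0.4913, -0.0732, 0.2674]
ee_rot: [0.771, 0.637, 0.0, 0.0]
contact_force: [0.4, -0.8, 0.1]
gripper_width: 0.0501
time: 8.97
tcp_pos: [0.5281, 0.1584, 0.2672]
ee_rot: [0.77, 0.638, 0.0, -0.0]
contact_force: [1.0, 0.2, -0.1]
gripper_width: 0.0497
t 8.97 tcp [528.1 158.4 267.2] yaw 79.29 F [ 1.   0.2 -0.1] w 49.7 j [ 0.05 -0.04 -0.01  1.6   0.    1.81]
shift [43.6 -4.3  7.2] roll 0.001
```

```bash
python3 -m jog '{"fingers":[50,50,50,50,50,50,50,50],"slide":[[0,0,0],[0,0,0],[0,0,0],[0,0,0],[0,0,0],[0,0,0],[0,0,0],[0,0,0]],"roll":[0,0,0,0,0,0,0,0]}' 25; python3 -c "
from h import *
to([532,202,260],79.25)
shot('wrist','w3')"
```

```text
time: 9.63
tcp_pos: [0.5283, 0.1551, 0.2673]
ee_rot: [0.771, 0.637, -0.0, 0.0]
contact_force: [-1.4, 0.2, 0.2]
gripper_width: 0.0498
t 9.63 tcp [528.3 155.1 267.3] yaw 79.14 F [-1.4  0.2  0.2] w 49.8 j [ 0.05 -0.04 -0.02  1.6  -0.    1.81]
shift [46.8 -5.2  7.3] roll -0.002
```

View pics/w3.png

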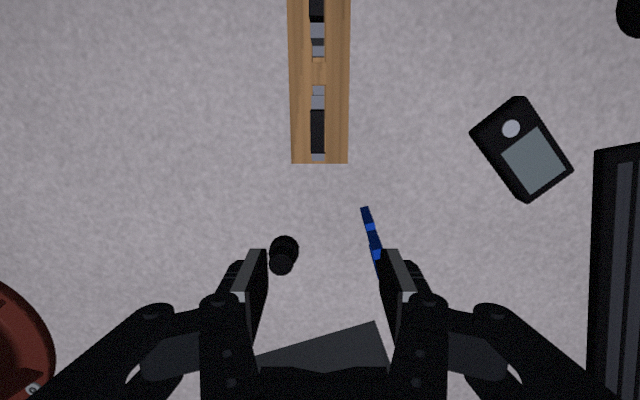

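```bash
python3 - <<'E'
from h import *
t=np.load('pics/w3.npz'); P=cloud('wrist',t['d'],t['W']); z=P[...,2]
reg=np.zeros((400,640),bool); reg[90:165,300:335]=1
m=reg&(z>.135)&(z<.155); X=(P[m][:,:2]*1000).astype(np.float32); print(m.sum(),cv2.minAreaRect(X),np.median(z[m]), X.mean(0))
ys,xs=np.where(m); print(xs.min(),xs.max(),ys.min(),ys.max())
E
```

```text
613 ((532.25390625, 201.70614624023438), (29.958683013916016, 9.882591247558594), 79.29430389404297) 0.14308088317183495 [532.5449  202.12688]
310 324 111 153
```

```bash
python3 -m jog '{"fingers":[45,45,45,45,45,45,45,45],"slide":[[14,-2,0],[18,-3,0],[14.5,0,0],[0,0,15],[0,0,20],[0,0,20],[0,0,15],[0,0,5]],"roll":[-0.002,0,0,0,0,0,0,0]}' 30; python3 -c "
from h import *
to([532.3,201.8,134],79.3)"
```

```text
time: 10.35
tcp_pos: [0.5308, 0.2019, 0.1895]
ee_rot: [0.77, 0.638, -0.002, -0.001]
contact_force: [-0.9, 1.0, -0.6]
gripper_width: 0.0448
t 10.35 tcp [530.8 201.9 189.5] yaw 79.29 F [-0.9  1.  -0.6] w 44.8 j [ 0.13  0.01 -0.11  1.46 -0.    1.89]
shift [ 0.2  1.7 55.5] roll -0.0
```

```bash
python3 -m jog '{"fingers":[45,45,45,45,45,45,45,45],"slide":[[0,1,0],[0,0,12],[0,0,15],[0,0,14],[0,0,10],[0,0,0],[0,0,0],[0,0,0]],"roll":[0,0,0,0,0,0,0,0]}' 30; python3 -c "
from h import *
to([532.3,201.8,134],79.3)"
```

```text
time: 11.02
tcp_pos: [0.5335, 0.2019, 0.1423]
ee_rot: [0.77, 0.638, 0.001, 0.0]
contact_force: [1.1, 1.1, 0.5]
gripper_width: 0.0451
t 11.02 tcp [533.5 201.9 142.3] yaw 79.28 F [1.1 1.1 0.5] w 45.1 j [ 0.13  0.02 -0.18  1.37 -0.    1.89]
shift [-0.3 -1.2  8.3] roll -0.0
```

```bash
python3 -m jog '{"fingers":[45,45,45,45,45,45,45,45],"slide":[[0,0,3],[0,0,4],[0,0,0],[0,0,0],[0,0,0],[0,0,0],[0,0,0],[0,0,0]],"roll":[0,0,0,0,0,0,0,0]}' 30; python3 -c "
from h import *
for i in range(3): to([532.3,201.8,134],79.3)
shot('side','s3')
to([532.3,201.8,134],79.3)"
```

```text
time: 11.68
tcp_pos: [0.5331, 0.2018, 0.1344]
ee_rot: [0.77, 0.638, 0.0, 0.0]
contact_force: [-0.7, 1.2, -0.8]
gripper_width: 0.0451
t 11.68 tcp [533.1 201.8 134.4] yaw 79.29 F [-0.7  1.2 -0.8] w 45.1 j [ 0.13  0.02 -0.19  1.35 -0.    1.89]
shift [-0.2 -0.7  0.4] roll -0.0
t 11.68 tcp [533.1 201.8 134.4] yaw 79.29 F [-0.7  1.2 -0.8] w 45.1 j [ 0.13  0.02 -0.19  1.35 -0.    1.89]
shift [-0.2 -0.7  0.4] roll -0.0
t 11.68 tcp [533.1 201.8 134.4] yaw 79.29 F [-0.7  1.2 -0.8] w 45.1 j [ 0.13  0.02 -0.19  1.35 -0.    1.89]
shift [-0.2 -0.7  0.4] roll -0.0
t 11.73 tcp [533.  201.9 134.4] yaw 79.29 F [-1.1  0.   0.7] w 44.8 j [ 0.13  0.02 -0.19  1.35 -0.    1.89]
shift [-0.2 -0.7  0.4] roll -0.0
```

Close, then lift.

```bash
python3 -m jog '{"fingers":[5,5,5,5,5,5,5,5],"slide":[[0,-0.7,0],[0,0,0],[0,0,0],[0,0,0],[0,0,0],[0,0,0],[0,0,0],[0,0,0]],"roll":[0,0,0,0,0,0,0,0]}' 60; python3 -m jog '{"fingers":[5,5,5,5,5,5,5,5],"slide":[[0,0,-5],[0,0,-10],[0,0,-15],[0,0,-20],[0,0,-20],[0,0,-20],[0,0,-15],[0,0,-5]],"roll":[0,0,0,0,0,0,0,0]}' 60; python3 -c "
from h import *
shot('side','s4')
shot('top','t4')
to([532.3,201.8,335],79.3)"
```

```text
time: 12.4
tcp_pos: [0.5325, 0.202, 0.1344]
ee_rot: [0.77, 0.638, 0.0, 0.0]
contact_force: [-0.9, 0.4, 2.9]
gripper_width: 0.009
time: 13.07
tcp_pos: [0.533, 0.2021, 0.2475]
ee_rot: [0.77, 0.638, 0.001, 0.001]
contact_force: [0.0, -0.3, -3.8]
gripper_width: 0.009
t 13.17 tcp [532.7 202.1 245.3] yaw 79.29 F [ 0.1 -0.4 -3.2] w 9.0 j [ 0.13  0.01 -0.01  1.55 -0.    1.89]
shift [ -0.3  -0.2 -89.7] roll -0.0
```

View pics/s4.png

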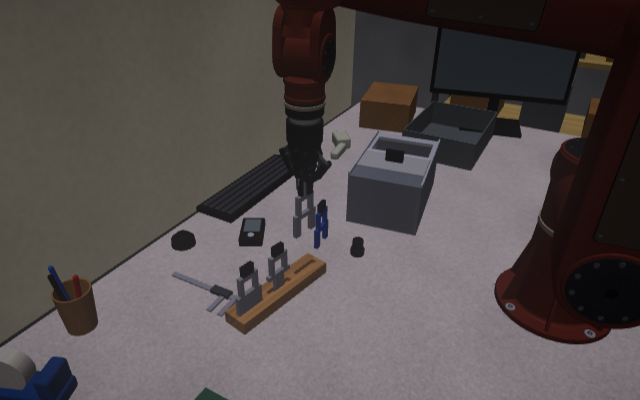

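```bash
python3 -m jog '{"fingers":[5,5,5,5,5,5,5,5],"slide":[[0,0,-10],[0,0,-16],[0,0,-20],[0,0,-20],[0,0,-16],[0,0,-8],[0,0,0],[0,0,0]],"roll":[-0.06,-0.06,-0.07,-0.07,-0.08,0,0,0]}' 60; python3 -c "
from h import *
to([447.3,-327.4,335],98.7)"
```

```text
time: 13.83
tcp_pos: [0.5322, 0.202, 0.333]
ee_rot: [0.652, 0.758, -0.001, -0.0]
contact_force: [0.8, 0.2, -5.0]
gripper_width: 0.0086
t 13.83 tcp [532.2 202.  333. ] yaw 98.62 F [ 0.8  0.2 -5. ] w 8.6 j [ 0.13  0.05  0.2   1.72 -0.    1.55]
shift [-510.7 -163.3   -1.7] roll -0.001
```

```bash
python3 -m jog '{"fingers":[5,5,5,5,5,5,5,5],"slide":[[-12,-4,0],[-22,-7,0],[-28,-9,0],[-28,-9,0],[-28,-9,0],[-28,-9,0],[-28,-9,0],[-28,-9,0]],"roll":[0,0,0,0,0,0,0,0]}' 60;python3 -m jog '{"fingers":[5,5,5,5,5,5,5,5],"slide":[[-28,-9,0],[-28,-9,0],[-28,-9,0],[-28,-9,0],[-28,-9,0],[-28,-9,0],[-28,-9,0],[-24,-8,0]],"roll":[0,0,0,0,0,0,0,0]}' 60; python3 -c "
from h import *
to([447.3,-327.4,335],98.7)"
```

```text
time: 14.5
tcp_pos: [0.4977, -0.0092, 0.3327]
ee_rot: [0.652, 0.759, -0.001, -0.001]
contact_force: [0.9, 0.7, -3.8]
gripper_width: 0.009
time: 15.17
tcp_pos: [0.4609, -0.2377, 0.3326]
ee_rot: [0.652, 0.758, -0.0, -0.001]
contact_force: [0.4, -0.1, -3.9]
gripper_width: 0.0087
t 15.17 tcp [ 460.9 -237.7  332.6] yaw 98.63 F [ 0.4 -0.1 -3.9] w 8.7 j [-0.73 -0.1   0.04  1.72 -0.    0.69]
shift [-86.7 -26.9  -2.5] roll -0.001
```

```bash
python3 -m jog '{"fingers":[5,5,5,5,5,5,5,5],"slide":[[-20,-6,0],[-24,-8,0],[-20,-6,0],[-12,-4,0],[-6,-2,0],[0,0,0],[0,0,0],[0,0,0]],"roll":[0,0,0,0,0,0,0,0]}' 60; python3 -c "
from h import *
shot('wrist','w5'); shot('side','s5')
to([447.3,-327.4,335],98.7)"
```

```text
time: 15.83
tcp_pos: [0.4492, -0.3198, 0.3344]
ee_rot: [0.651, 0.759, 0.0, -0.0]
contact_force: [-0.0, 0.5, -3.7]
gripper_width: 0.0092
t 15.93 tcp [ 449.3 -319.8  334.6] yaw 98.83 F [ 0.2  0.  -3.4] w 9.0 j [-0.86 -0.01  0.14  1.72  0.    0.56]
shift [-7.2 -3.2 -0.4] roll 0.002
```

View pics/w5.png

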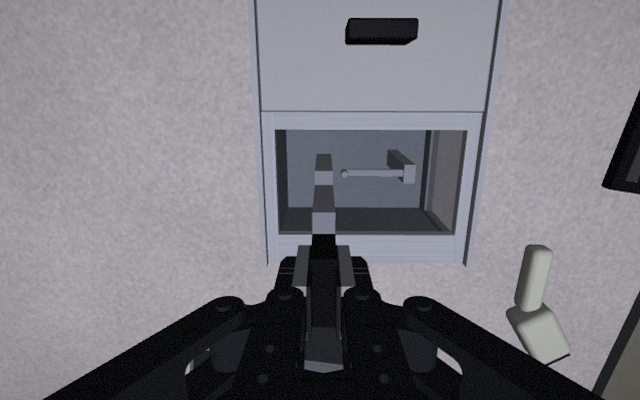

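View pics/s5.png

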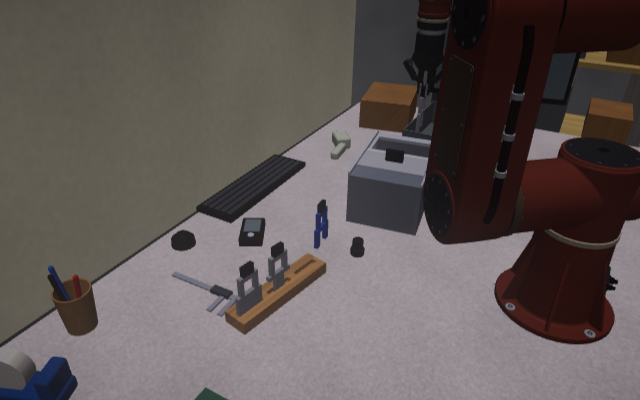

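```bash
python3 - <<'E'
from h import *
t=np.load('pics/w5.npz'); P=cloud('wrist',t['d'],np.linalg.inv(np.array(camera_model('wrist')['hand_eye'])))*1000
m=np.isfinite(P[...,2])&(P[...,2]<130)&(np.abs(P[...,1])<80)&(P[...,0]<60)
Q=P[m]
for lo in range(-110,130,8):
    q=Q[(Q[:,2]>=lo)&(Q[:,2]<lo+8)]
    if len(q): print(lo,len(q),'x',q[:,0].min().round(),q[:,0].max().round(),'y',q[:,1].min().round(1),q[:,1].max().round(1), np.median(q[:,1]).round(1))
E
```

```text
-78 938 x 15.0 19.0 y -19.5 18.6 6.5
-70 7779 x 6.0 18.0 y -61.1 59.8 -0.7
-62 9088 x -2.0 18.0 y -58.1 57.0 -0.3
-54 5866 x -11.0 18.0 y -52.4 51.4 6.2
-46 7411 x -12.0 14.0 y -47.2 46.0 -6.9
-38 4203 x -12.0 14.0 y -41.4 40.1 6.0
-30 1610 x -9.0 14.0 y -35.8 35.0 5.6
-22 1048 x -12.0 12.0 y -18.4 17.6 -4.8
-14 2473 x -16.0 16.0 y -18.5 17.7 -0.5
-6 817 x 6.0 16.0 y -18.4 17.7 -0.2
2 666 x 6.0 16.0 y -18.3 17.6 -0.6
10 745 x 6.0 26.0 y -14.9 15.4 -0.2
18 125 x 25.0 26.0 y -5.2 4.4 -0.6
26 109 x 24.0 26.0 y -5.4 4.6 -0.2
34 94 x 25.0 26.0 y -5.2 4.3 -0.7
42 83 x 25.0 26.0 y -5.3 4.5 -0.7
50 72 x 25.0 25.0 y -5.1 4.6 -0.2
58 316 x 25.0 33.0 y -5.2 4.3 -0.2
66 49 x 33.0 34.0 y -5.3 4.5 -0.7
74 44 x 33.0 33.0 y -4.9 4.6 -0.4
82 44 x 33.0 33.0 y -5.1 4.3 -0.1
90 34 x 33.0 33.0 y -5.3 4.4 -0.7
98 33 x 33.0 33.0 y -4.8 4.5 -0.1
106 27 x 33.0 33.0 y -4.9 4.6 -0.8
114 13 x 33.0 33.0 y -4.9 4.1 -0.1
```

```bash
python3 -m jog '{"fingers":[5,5,5,5,5,5,5,5],"slide":[[-3,-0.5,0],[-4,-0.5,0],[0,0,0],[0,0,0],[0,0,0],[0,0,0],[0,0,0],[0,0,0]],"roll":[0.002,0,0,0,0,0,0,0]}' 60; python3 -c "
from h import *
to([449.3,-327.1,300],98.7)"
```

```text
time: 16.6
tcp_pos: [0.4491, -0.3278, 0.3343]
ee_rot: [0.652, 0.758, -0.0, 0.0]
contact_force: [-1.4, -0.0, -4.9]
gripper_width: 0.0085
t 16.6 tcp [ 449.1 -327.8  334.3] yaw 98.65 F [-1.4 -0.  -4.9] w 8.5 j [-0.87  0.01  0.16  1.72 -0.    0.55]
shift [ 0.7  0.3 34.3] roll -0.001
```

Descend in steps (gauge bottom passes frame at TCP z≈266).

```bash
python3 -m jog '{"fingers":[5,5,5,5,5,5,5,5],"slide":[[0,0,8],[0,0,12],[0,0,12],[0,0,10],[0,0,8],[0,0,0],[0,0,0],[0,0,0]],"roll":[0,0,0,0,0,0,0,0]}' 60; python3 -c "
from h import *
to([449.3,-327.1,200],98.7); shot('wrist','w6')"
```

```text
time: 17.27
tcp_pos: [0.4492, -0.328, 0.2849]
ee_rot: [0.652, 0.758, -0.0, 0.0]
contact_force: [0.0, -0.7, -3.5]
gripper_width: 0.0089
t 17.27 tcp [ 449.2 -328.   284.9] yaw 98.65 F [ 0.  -0.7 -3.5] w 8.9 j [-0.87 -0.02  0.04  1.63 -0.    0.55]
shift [ 1.   0.2 84.9] roll -0.001
```

View pics/w6.png

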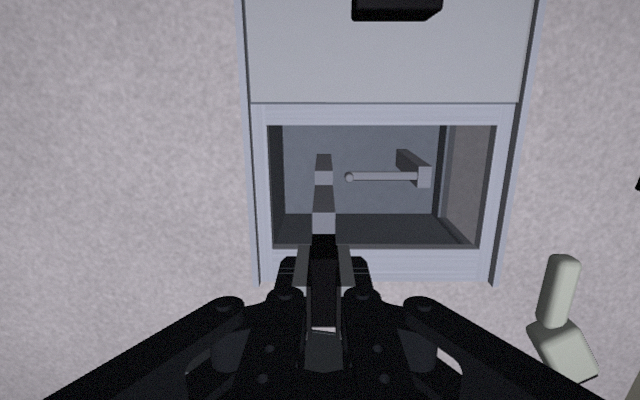

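```bash
python3 - <<'E'
from h import *
t=np.load('pics/w6.npz'); P=cloud('wrist',t['d'],t['W']); z=P[...,2]
c,s=np.cos(np.radians(8.7)),np.sin(np.radians(8.7)); Rc=np.array([[c,-s],[s,c]])
reg=np.zeros((400,640),bool); reg[165:190,335:418]=1
m=reg&(z>.085)&(z<.116); Q=(P[m][:,:2]*1000-[479.7,-241.5])@Rc; print(m.sum(),Q.min(0),Q.max(0),np.median(Q,0),np.polyfit(Q[:,0],Q[:,1],1))
for row in (150,200,230):
    x=[c for c in range(255,500) if -.1<z[row,c]<.13]; Q=onplane('wrist',[[x[0]-.5,row],[x[-1]+.5,row]],.15,t['W'])*1000; print(((Q[:,:2]-[479.7,-241.5])@Rc).round(1).tolist())
T=tool(); print('tcp in cab',(T[:2,3]*1000-[479.7,-241.5])@Rc)
E
```

```text
669 [-24.41022935 -89.27109435] [ 41.63255107 -70.25056114] [ 11.414481  -78.7600625] [-1.19172561e-02 -7.90872917e+01]
[[-84.2, -48.5], [79.8, -48.3]]
[[-84.4, -87.9], [79.9, -87.7]]
[[-83.9, -113.3], [79.3, -113.1]]
tcp in cab [-43.19772596 -81.01130502]
```

```bash
python3 -m jog '{"fingers":[5,5,5,5,5,5,5,5],"slide":[[1,0,6],[0,0,12],[0,0,14],[0,0,14],[0,0,14],[0,0,14],[0,0,10],[0,0,4]],"roll":[0,0,0,0,0,0,0,0]}' 60; python3 -c "
from h import *
to([449.3,-326.1,146.5],98.7)"
```

```text
time: 17.98
tcp_pos: [0.4485, -0.3264, 0.1946]
ee_rot: [0.652, 0.758, 0.0, -0.001]
contact_force: [-0.6, -0.2, -3.7]
gripper_width: 0.0086
t 17.98 tcp [ 448.5 -326.4  194.6] yaw 98.65 F [-0.6 -0.2 -3.7] w 8.6 j [-0.86 -0.04 -0.14  1.47 -0.    0.55]
shift [ 0.1  0.9 48.1] roll -0.001
```

```bash
python3 -m jog '{"fingers":[5,5,5,5,5,5,5,5],"slide":[[0,0.5,5],[0,0,10],[0,0,12],[0,0,10],[0,0,7],[0,0,2],[0,0,0],[0,0,0]],"roll":[0,0,0,0,0,0,0,0]}' 60; python3 -c "
from h import *
to([449.3,-326.1,146.5],98.7); shot('side','s7'); shot('wrist','w7'); to([449.3,-326.1,146.5],98.7)"
```

```text
time: 18.65
tcp_pos: [0.4495, -0.3269, 0.1505]
ee_rot: [0.652, 0.758, -0.0, 0.0]
contact_force: [0.1, -0.7, -3.3]
gripper_width: 0.0093
t 18.65 tcp [ 449.5 -326.9  150.5] yaw 98.65 F [ 0.1 -0.7 -3.3] w 9.3 j [-0.86 -0.03 -0.21  1.38 -0.    0.56]
shift [ 0.8 -0.1  4. ] roll -0.001
t 18.75 tcp [ 449.7 -327.1  151. ] yaw 98.65 F [-0.4  0.2 -3.4] w 8.8 j [-0.86 -0.03 -0.21  1.38 -0.    0.56]
shift [ 1.1 -0.2  4.5] roll -0.001
```

View pics/w7.png

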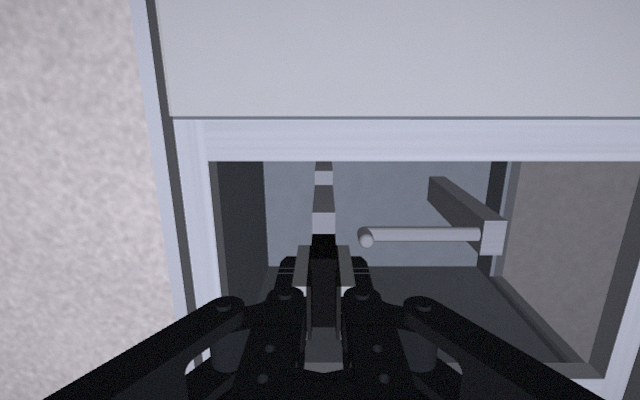

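```bash
python3 -m jog '{"fingers":[5,5,5,5,5,5,5,5],"slide":[[0,0,1.5],[0,5,0],[0,10,0],[0,12,0],[0,12,0],[0,10,0],[0,5.5,0],[0,0,0]],"roll":[0,0,0,0,0,0,0,0]}' 60; python3 -c "
from h import *
to([503.6,-319,131.5],98.7); shot('wrist','w8');shot('side','s8'); to([503.6,-319,131.5],98.7); T=tool(); c,s=np.cos(np.radians(8.7)),np.sin(np.radians(8.7)); Rc=np.array([[c,-s],[s,c]]);print('tcp in cab',(T[:2,3]*1000-[479.7,-241.5])@Rc)"
```

```text
time: 19.42
tcp_pos: [0.5045, -0.3183, 0.1487]
ee_rot: [0.651, 0.759, 0.0, 0.0]
contact_force: [0.1, 0.6, -3.4]
gripper_width: 0.0093
t 19.42 tcp [ 504.5 -318.3  148.7] yaw 98.72 F [ 0.1  0.6 -3.4] w 9.3 j [-0.78  0.1  -0.09  1.38  0.    0.64]
shift [-0.6 -1.  17.2] roll 0.0
t 19.52 tcp [ 503.3 -318.5  148.6] yaw 98.68 F [-0.3  0.2 -3.5] w 8.8 j [-0.78  0.1  -0.09  1.38 -0.    0.64]
shift [-0.5  0.2 17.1] roll -0.0
tcp in cab [ 11.7110599  -79.67939929]
```

View pics/w8.png

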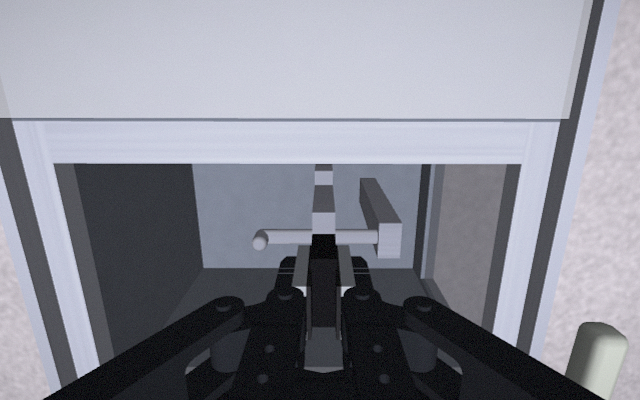

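View pics/s8.png

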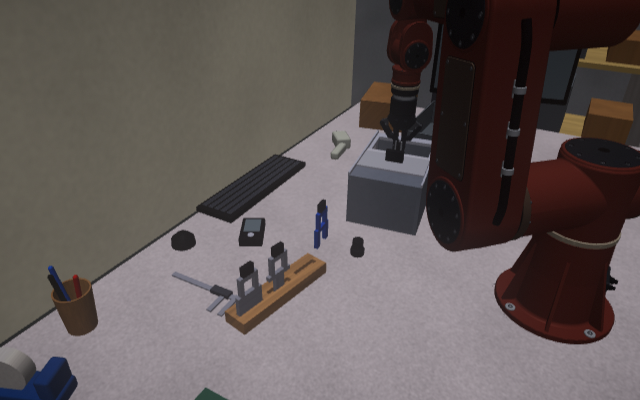

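```bash
python3 -m jog '{"fingers":[5,5,5,5,5,5,5,5],"slide":[[0,0,2],[0,0,4],[0,0,4],[0,0,3],[0,0,1],[0,0,0],[0,0,0],[0,0,0]],"roll":[0,0,0,0,0,0,0,0]}' 60; python3 -m jog '{"fingers":[5,5,5,5,5,5,5,5],"slide":[[0,0,0.5],[0,0,0.5],[0,0,0],[0,0,0],[0,0,0],[0,0,0],[0,0,0],[0,0,0]],"roll":[0,0,0,0,0,0,0,0]}' 60
```

```text
time: 20.18
tcp_pos: [0.5034, -0.3187, 0.135]
ee_rot: [0.652, 0.758, -0.0, 0.0]
contact_force: [0.5, 0.7, -4.1]
gripper_width: 0.0091
time: 20.85
tcp_pos: [0.5033, -0.3186, 0.1338]
ee_rot: [0.652, 0.758, -0.0, 0.0]
contact_force: [0.4, 0.5, -3.0]
gripper_width: 0.0091
```

```bash
python3 -m jog '{"fingers":[5,5,5,5,5,5,5,5],"slide":[[0,0,0.5],[0,0,0.5],[0,0,0],[0,0,0],[0,0,0],[0,0,0],[0,0,0],[0,0,0]],"roll":[0,0,0,0,0,0,0,0]}' 60; python3 -m jog '{"fingers":[5,5,5,5,5,5,5,5],"slide":[[0,0,0.3],[0,0,0.4],[0,0,0],[0,0,0],[0,0,0],[0,0,0],[0,0,0],[0,0,0]],"roll":[0,0,0,0,0,0,0,0]}' 60
```

```text
time: 21.52
tcp_pos: [0.5033, -0.3186, 0.1328]
ee_rot: [0.652, 0.758, -0.0, 0.0]
contact_force: [0.3, 0.4, -3.4]
gripper_width: 0.009
time: 22.18
tcp_pos: [0.5033, -0.3187, 0.1322]
ee_rot: [0.652, 0.758, -0.0, 0.0]
contact_force: [-0.2, -0.1, -3.2]
gripper_width: 0.0089
```

```bash
python3 -m jog '{"fingers":[5,5,5,5,5,5,5,5],"slide":[[0,0,0.5],[0,0,0.3],[0,0,0],[0,0,0],[0,0,0],[0,0,0],[0,0,0],[0,0,0]],"roll":[0,0,0,0,0,0,0,0]}' 60; python3 -m jog '{"fingers":[5,5,5,5,5,5,5,5],"slide":[[0,0,0.5],[0,0,0.3],[0,0,0],[0,0,0],[0,0,0],[0,0,0],[0,0,0],[0,0,0]],"roll":[0,0,0,0,0,0,0,0]}' 60
```

```text
time: 22.85
tcp_pos: [0.5033, -0.3187, 0.1314]
ee_rot: [0.652, 0.758, -0.0, 0.0]
contact_force: [-0.2, 0.0, -1.5]
gripper_width: 0.0087
time: 23.52
tcp_pos: [0.5034, -0.3188, 0.1312]
ee_rot: [0.652, 0.758, -0.0, 0.0]
contact_force: [-3.4, 2.0, 5.9]
gripper_width: 0.0091
```

```bash
python3 -m jog '{"fingers":[10,12,14,17,20,22,24,24],"slide":[[0,0,-0.3],[0,0,0],[0,0,0],[0,0,0],[0,0,0],[0,0,0],[0,0,0],[0,0,0]],"roll":[0,0,0,0,0,0,0,0]}' 30; python3 -c "
from h import *
shot('wrist','w9'); to([503.6,-319,131.5],98.7)"
```

```text
time: 24.18
tcp_pos: [0.5033, -0.3186, 0.1308]
ee_rot: [0.652, 0.758, -0.0, 0.0]
contact_force: [0.5, 0.2, -1.1]
gripper_width: 0.0238
t 24.23 tcp [ 503.3 -318.6  130.8] yaw 98.65 F [-0.3 -0.1  0.2] w 24.0 j [-0.78  0.1  -0.12  1.35 -0.    0.64]
shift [-0.4  0.2 -0.7] roll -0.001
```

View pics/w9.png

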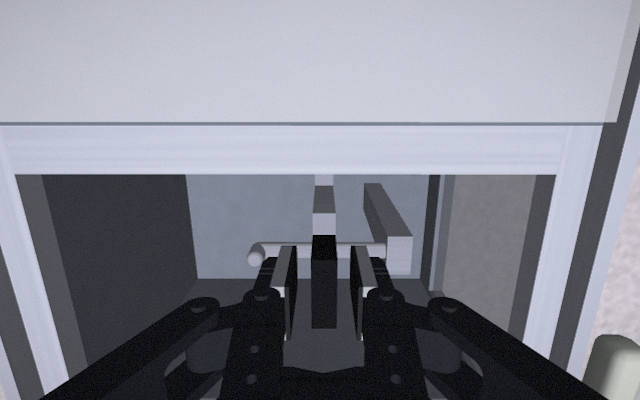

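```bash
python3 -m jog '{"fingers":[24,24,24,24,24,24,24,24],"slide":[[0,0,0],[0,0,0],[0,0,-4],[0,0,-10],[0,0,-14],[0,0,-14],[0,0,-14],[0,0,-14]],"roll":[0,0,0,0,0,0,0,0]}' 30; python3 -m jog '{"fingers":[40,50,50,50,50,50,50,50],"slide":[[0,0,-15],[0,0,-20],[0,0,-20],[0,0,-8],[0,0,0],[0,0,0],[0,0,0],[0,0,0]],"roll":[0.12,0.12,0.12,0.12,0.12,0.12,0.12,0.12]}' 30;python3 -m jog '{"fingers":[50,50,50,50,50,50,50,50],"slide":[[0,0,0],[0,0,0],[0,0,0],[0,0,0],[0,0,0],[0,0,0],[0,0,0],[0,0,0]],"roll":[0.12,0.12,0.12,0.12,0.12,0.01,0,0]}' 30; python3 -c "
from h import *
shot('wrist','w10');shot('top','t10'); to([473.7,-196.8,183],8.7)"
```

```text
time: 24.9
tcp_pos: [0.5034, -0.3187, 0.2026]
ee_rot: [0.652, 0.758, -0.0, 0.0]
contact_force: [0.7, 0.1, -0.2]
gripper_width: 0.024
time: 25.57
tcp_pos: [0.5034, -0.3187, 0.2651]
ee_rot: [0.929, 0.369, 0.0, 0.001]
contact_force: [0.4, 0.0, -0.6]
gripper_width: 0.0499
time: 26.23
tcp_pos: [0.5034, -0.3187, 0.2644]
ee_rot: [0.997, 0.078, 0.0, 0.0]
contact_force: [-0.7, -0.2, 0.3]
gripper_width: 0.05
t 26.33 tcp [ 503.3 -318.6  264.1] yaw 8.85 F [-0.1  0.4  0.3] w 50.2 j [-0.78  0.09  0.12  1.59 -0.    2.2 ]
shift [ -10.5 -125.    81. ] roll 0.003
```

View pics/w10.png

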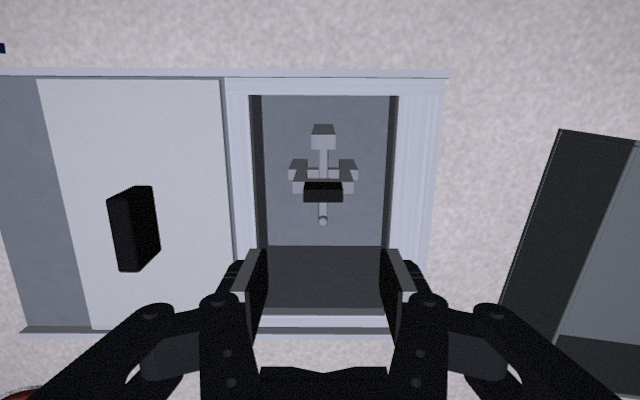

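```bash
python3 -m jog '{"fingers":[50,50,50,50,50,50,50,50],"slide":[[-2,-15,0],[-2,-22,0],[-2,-25,0],[-2,-25,0],[-2,-22,0],[-0.5,-12,0],[0,-4,0],[0,0,0]],"roll":[0.003,0,0,0,0,0,0,0]}' 30; python3 -c "
from h import *
to([473.7,-196.8,183],8.7)"
```

```text
time: 27.0
tcp_pos: [0.4746, -0.1963, 0.2641]
ee_rot: [0.997, 0.075, 0.0, 0.0]
contact_force: [-0.6, -0.5, 0.3]
gripper_width: 0.05
t 27.0 tcp [ 474.6 -196.3  264.1] yaw 8.62 F [-0.6 -0.5  0.3] w 50.0 j [-0.65 -0.16 -0.13  1.6  -0.    2.34]
shift [-1.   0.3 81.1] roll -0.001
```

```bash
python3 -m jog '{"fingers":[50,50,50,50,50,50,40,30],"slide":[[-1,0,10],[0,0,16],[0,0,18],[0,0,18],[0,0,12],[0,0,6],[0,0,0],[0,0,0]],"roll":[0,0,0,0,0,0,0,0]}' 25; python3 -m jog '{"fingers":[20,8,8,8,8,8,8,8],"slide":[[0,0,0],[0,0,0],[0,0,0],[0,0,0],[0,0,0],[0,0,0],[0,0,0],[0,0,0]],"roll":[0,0,0,0,0,0,0,0]}' 25; python3 -c "
from h import *
to([473.7+.1513*125,-196.8-.9885*125,183],8.7)"
```

```text
time: 27.67
tcp_pos: [0.4734, -0.1971, 0.1839]
ee_rot: [0.997, 0.074, -0.0, 0.0]
contact_force: [-0.5, -0.8, -0.1]
gripper_width: 0.0307
time: 28.33
tcp_pos: [0.4739, -0.1972, 0.185]
ee_rot: [0.997, 0.074, 0.001, 0.001]
contact_force: [0.2, -1.1, 5.5]
gripper_width: 0.0135
t 28.33 tcp [ 473.9 -197.2  185. ] yaw 8.53 F [ 0.2 -1.1  5.5] w 13.5 j [-0.65 -0.17 -0.28  1.45 -0.    2.34]
shift [  0.3 124.6   2.2] roll -0.003
```

```bash
python3 -m jog '{"fingers":[8,8,8,8,8,8,8,8],"slide":[[0,12,0],[0,18,0],[0,20,0],[0,20,0],[0,20,0],[0,18,0],[0,10,0],[0,4,0]],"roll":[0,0,0,0,0,0,0,0]}' 25; python3 -m jog '{"fingers":[8,8,8,8,8,8,8,8],"slide":[[0,1,0],[0,1,0],[0,1,0],[0,0,0],[0,0,0],[0,0,0],[0,0,0],[0,0,0]],"roll":[0,0,0,0,0,0,0,0]}' 25; python3 -c "
from h import *
to([473.7+.1513*125,-196.8-.9885*125,183],8.7)"
```

```text
time: 29.0
tcp_pos: [0.4923, -0.3191, 0.185]
ee_rot: [0.997, 0.074, 0.001, 0.001]
contact_force: [1.7, 2.5, 6.5]
gripper_width: 0.0132
time: 29.67
tcp_pos: [0.4925, -0.32, 0.185]
ee_rot: [0.997, 0.075, 0.001, 0.0]
contact_force: [-0.8, 3.2, 7.9]
gripper_width: 0.0133
t 29.67 tcp [ 492.5 -320.   185. ] yaw 8.56 F [-0.8  3.2  7.9] w 13.3 j [-0.8   0.06 -0.06  1.45  0.    2.19]
shift [0.1 0.3 2. ] roll -0.002
```

```bash
python3 -m jog '{"fingers":[15,25,40,50,50,50,50,50],"slide":[[0,0,0],[0,0,0],[0,0,0],[0,0,-15],[-5,0,-20],[-10,0,-20],[-15,0,-20],[-10,0,-10]],"roll":[0,0,0,0,0,0,0,0]}' 25; python3 -m jog '{"fingers":[50,50,50,50,50,50,50,50],"slide":[[0,0,-5],[0,0,0],[0,0,0],[0,0,0],[0,0,0],[0,0,0],[0,0,0],[0,0,0]],"roll":[0,0,0,0,0,0,0,0]}' 25; python3 - <<'E'
from h import *
p,d,W=shot('wrist','w11'); shot('top','t11'); shot('side','s11'); to([0,0,0])
P=cloud('wrist',d,W); z=P[...,2]; m=(p.max(2)<45)&(z>.184)&(z<.2)
c,s=np.cos(np.radians(8.7)),np.sin(np.radians(8.7)); Rc=np.array([[c,-s],[s,c]])
X=(P[m][:,:2]*1000).astype(np.float32); r=cv2.minAreaRect(X); print(m.sum(),r,(np.array(r[0])-[479.7,-241.5])@Rc)
E
```

```text
time: 30.33
tcp_pos: [0.4519, -0.3268, 0.2712]
ee_rot: [0.997, 0.074, 0.001, 0.001]
contact_force: [1.0, -0.1, 0.6]
gripper_width: 0.0498
time: 31.0
tcp_pos: [0.4524, -0.3261, 0.2734]
ee_rot: [0.997, 0.074, -0.0, -0.0]
contact_force: [-0.5, 0.1, 0.8]
gripper_width: 0.0501
t 31.15 tcp [ 452.4 -326.3  273.7] yaw 8.53 F [ 0.  -0.4  0.5] w 50.1 j [-0.86 -0.02  0.02  1.61 -0.    2.13]
shift [-399.  -389.7  273.7] roll None
1754 ((491.1207275390625, -320.44671630859375), (48.99172592163086, 13.282052993774414), 8.371807098388672) [ -0.65222571 -79.76585507]
```

View pics/w11.png

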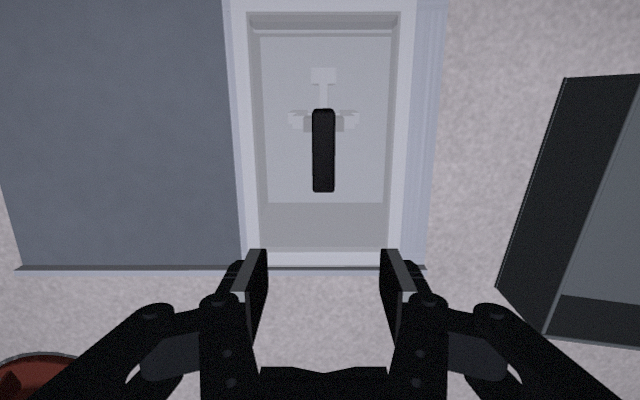

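View pics/t11.png

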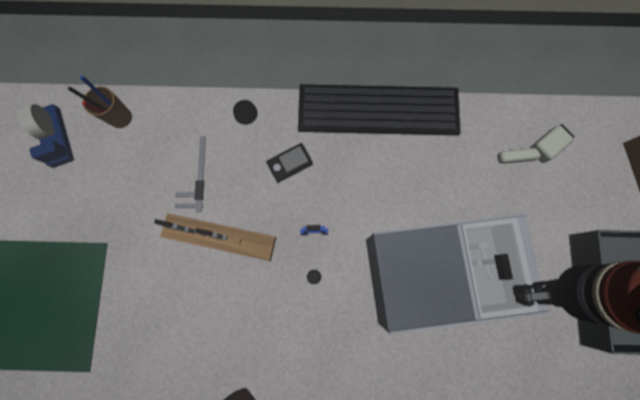

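```bash
python3 -c "
from h import *
print(workorder.close_job())"
```

```text
the job is handed in; nothing more can be done
None
```

I opened the cover, hung the fork gauge on the hook and slid the cover shut over it. I handed the job in at about 31 s; no verdict was reported.

- **Opening:** I gripped the cover's fin and slid it until it stopped, about 121 mm from where it began. That is fully open, in line with the 125 mm end stop.
- **Hanging:** I took the fork gauge from the -y slot of the stand and lowered it through the opening on the -x side of the hook's tip. I then moved it about 54 mm along the peg and lowered it until the peg took its weight. That happened at a TCP height of 131 mm, and 131.4 mm was expected. I released it there.
- **Last checks:**
  - The wrist picture shows the gauge hanging on the peg under the shut cover.
  - The fin measures at the cabinet's y = -79.8 mm, so the cover is within about 1 mm of shut.
  - In the top picture the other two gauges, the loupe, the camera, the caliper and the blue look-alike appear where they were at the start. I judged these by eye and did not measure them.
  - The robot stands clear at z ≈ 0.27 m with no force on the tool.
- **Disagreements:** Two wrist views placed the peg about 1 mm apart across its axis. I aimed between them, which left plenty of room in the eye. No frame contact showed in the force readings at the end of each move. I could not measure the gauge's tilt or its contact force on the hook directly.

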